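Stamp the inspection box on the job card

TASK

Take the self-inking stamp out of the blue tray, stand it upright and square in the middle of the empty printed box on the job card, and press its knob fully down to the stop so that it prints; print nowhere else on the card. Then lift the stamp off and leave it standing upright on the bare green bench top, knob up. Leave the other things where they are.

Things in the scene. Friction and masses are not known exactly. Their poses are not given: they have to be found in the camera images.
- stamp: self-inking hand stamp, 0.28 kg, 114 mm tall: black base and crown, steel side plates, mushroom knob. Origin: centre of its foot; z up through the knob. Frame 40 mm (x) by 52 mm (y) by 62 mm tall; grip it across y on the flat side plates (z 2 to 58). Centre of mass near z 50. It starts lying in the tray, +x face down, knob pointing about away from the robot. Stands freely on its foot
- knob_top (a point): centre of the knob's top, 114 mm above the foot when up; axes as the stamp. The knob is round, 35 mm wide from 9 to 25 mm below this point, 26 mm at the top, 24 mm at its underside 32 mm below. A 14 mm thick neck, 20 mm long, joins it to the crown: fingers gripping the knob and pressing it must reach no more than 33 mm below its top, or they meet the crown
- stamp_knob (a joint): how far the knob is pressed into the frame, m: 0 up, 0.018 down at its stop; a spring brings it back (about 4 N to start, 12 N at the stop). The stamp may be carried by the knob
- tray: blue shallow open tray, fixed, 240 mm (x) by 300 mm (y), walls 38 mm high and 3 mm thick, floor 3 mm thick; origin at the centre of its underside on the bench. The stamp lies in the half towards the tray's -y, other parts in the half towards +y.
- clipboard: brown clipboard with a white job card, fixed, 235 mm (x) by 160 mm (y); card's surface 5 mm above the bench; steel clip, up to 18 mm high, across its +x end (x over 80 mm). Origin at the centre of its underside; x points to the clip, away from the robot.
- card_box (a point): centre of the empty printed box on the card, on the card's surface; the box is 66 mm along its x and 78 mm along its y, same axes as the clipboard. The stamp's long side (y) goes along the box's long side (y), either way round.
- tape_roll: bystander: roll of tape lying flat in the tray, 76 mm across, 24 mm high; origin at the centre of its underside
- lever_handle: bystander: black moulded lever handle lying in the tray, 101 mm long, 30 mm high; origin under its round hub (34 mm across), arm along its x
- rod_end: bystander: steel rod end lying in the tray, 73 mm long, 14 mm high; origin under its round eye (34 mm across), shank along its x
- flanged_bush: bystander: turned steel flanged bush, the sample part, standing on the card between box and clip; flange 44 mm across, 24 mm high; origin at the centre of its underside
Not all that is in view belongs to the job. Leave any purple, red or yellow look-alike of the stamp alone.

How it is judged (in metres and radians):
On the way:
1. the stamp stands upright in the box and its knob is pressed to the stop (horizontal distance between stamp and card_box below 0.013 m and angle between the y axis of stamp and the y axis of card_box, either way round below 0.2 rad and z of stamp in the frame of card_box below 0.003 m and angle between stamp's own z axis and vertical below 0.08 rad and value of joint stamp_knob above 0.0165 m), for 0.2 s.
At the end, for the whole second after the job is handed in: after the print (foot on the card, centre within 13 mm of the box's centre, turned less than 11 degrees from it, knob down at least 16.5 of its 18 mm for 0.2 s), the stamp stands upright (within 4.5 degrees) and still on the bench top itself, off the clipboard and out of the tray, with its knob up (height (world z) of stamp between -0.005 and 0.0025 m and angle between stamp's own z axis and vertical below 0.08 rad and value of joint stamp_knob below 0.002 m and contact force between stamp and clipboard below 0.05 N and contact force between stamp and tray below 0.05 N and linear speed of stamp below 0.02 m/s); the robot touches nothing.
It fails at once if the stamp is pressed on the card outside the box (value of joint stamp_knob above 0.012 m and contact force between stamp and clipboard above 3 N and (horizontal distance between stamp and card_box above 0.016 m or angle between the y axis of stamp and the y axis of card_box, either way round above 0.3 rad)).
It fails at once if the tape roll is moved more than 50 mm (distance of tape_roll from where it was at the start of the episode above 0.05 m).
It fails at once if the lever handle is moved more than 50 mm (distance of lever_handle from where it was at the start of the episode above 0.05 m).
It fails at once if the rod end is moved more than 50 mm (distance of rod_end from where it was at the start of the episode above 0.05 m).
It fails at once if the flanged bush is moved more than 50 mm (distance of flanged_bush from where it was at the start of the episode above 0.05 m).
It also fails if it takes over 56 s, if anything falls off the work surface, if the arm or the gripper's body presses on something with over 40 N, if the wrist force passes 120 N, or if a joint passes its speed limit or range.

ROBOT

A 6-joint arm with a two-finger parallel gripper is mounted at the origin on the work surface. World frame = base frame: x ahead of the robot, y to its left, z up, the work surface at z = 0. Lengths are in m, angles in degrees, forces in N, time in s.
With the tool pointing down it reaches from about 0.325 to 0.875 m from the base axis. Payload 4.4 kg.
Tool frame: the origin (TCP) lies on the front face of the gripper's body, between the roots of the fingers; the fingertips stand 73 mm ahead of it and the grasp point (between the pads) lies 54 mm ahead of it; z points along the fingers, y is the line along which they close (so a half turn about z gives the same grasp; the last joint's range is limited). The gripper opens to 85 mm and grips with 20 to 120 N. Pads are 22 mm wide; open, the fingers measure 114 mm over their backs; the gripper's body (76 mm by 85 mm) begins 54 mm behind the grasp point. The pads swing forward as they close: fully open they stand 13 mm farther back than shut.
Start: joints at [59.788, 11.837, 88.321, -0, 79.842, -8.623], TCP at [0.212, 0.535, 0.304] pointing down, gripper open.
Joint ranges: [-156.59, 156.59], [-49.26, 127.26], [12.9, 141.05], [-63.56, 243.56], [4.71, 150.69], [-161.64, 161.64]. Speed limits (degrees/s): [159.86, 159.86, 180, 180, 180, 180].

INTERFACE

Orientations are given as [roll, pitch, yaw] about the fixed x, y, z axes, in that order (R = Rz(yaw) Ry(pitch) Rx(roll)).
In Python, from workcell import * gives the robot as it stands.
- The arm moves only by the shell command python3 -m handwheel 'ROWS' [FORCE]. ROWS is JSON, a list of rows, each a list of 3 entries, a list of its own where there are three numbers: the shift along the world's x, y, z in mm, then the turn, a rotation vector about the world's x, y, z in rad, then the closure in counts, from 0 (fully open) to 255 (shut). A call has 1 to 8 rows; each row shifts and turns the commanded pose from where the row before left it; what a row does not reach is not made up. A row lasts 1/12 s, in which the tool goes at most 41.7 mm and 7.16 degrees, less where a joint would pass 70% of its speed; a pose out of reach is approached as far as the arm can. A call is refused whole if a number of a shift passes 41.7 or a number of a turn 0.125, either way. A call with a gripper value outside its range is refused whole. The fingers move at their own pace and stop on an object; FORCE is the grip in N (left out, the last holds). Time passes only in rows, so rows that do not move let the fingers close. It gives the time, the measured TCP pose, the force, the opening and the grip force at its end, in the units of the state.
- sense(): the state, without advancing time (a new reading comes with each control period).
- capture(name): name is "scene" or "top" or "wrist"; returns a dict with "color" (400x640x3 uint8, red, green, blue), "depth" (400x640 float32, m along the optical axis (not along the pixel's ray), 0 where there is no reading), "fov_y" (degrees; the focal length in pixels is half the picture's height over the tangent of half this angle, whatever the lens; pixels are square), "cx", "cy" (the principal point, pixels), "xyz" and "orientation" of the camera in the world; the wrist camera has in their place "T_tool_cam" (4x4, takes a point from camera to tool coordinates, whose origin is the TCP and whose axes are the flange's). Camera axes: x right, y up, looking along -z (the intrinsics and any distortion apply to the point x, -y, -z); pixel columns grow to the right and rows downward; lengths in m; the calibration is good to about 2 mm. A picture is of the moment at which its call begins: read the wrist's pose just before it.
- job_done(): hands the job in; it is judged then, once.
Trained networks look in a picture, given as the dict that the camera call returned (one of the last four; its "shot" number tells which), for a name from the list of things; names that differ only in an ending like _2 or _b are one class to them, and where a whole thing is asked for, a point or a joint stands for the part that bears it (a point fixed in the world has none). Each returns a list of dicts, best first, with "confidence" (0 to 1); they miss things now and then, are a little off and sometimes report something else, mostly with a low value. They report only what shows in the picture. A call takes as long as a camera call. They do not tell look-alikes from the thing itself.
- look_for(picture, target): "uv" ([column, row] in pixels, amid what is visible of it).
- regions_of(picture, target): "region" (400x640 bool, what is visible of it) and "uv" ([column, row] in pixels, amid what is visible of it).
- place_of(picture, target): "uv" ([column, row] in pixels: a listed point, or the origin of a listed thing).
The state is a dict: "clock": time; "joint_positions": joint angles; "qd": joint speeds; "joint_efforts": joint torques, N m; "ee_pos": TCP position; "eef_rot": TCP orientation; "force": force on the tool from outside, world axes, zero at the start; "moment": the same for the moment, N m; "opening": opening from 0.0 (shut) to 1.0 (fully open); "grip_force": force on a finger pad.
Only numpy, scipy, OpenCV 4.12 (cv2) and the standard library are available. Lean on these libraries where they do the work, as an engineer would, in place of code of your own. Each camera call takes 0.05 s, during which the arm holds its last target. There are 200 camera calls.

## Working session

There is one attempt and no reset: what is moved stays moved. The work goes in short steps, Python scripts to look and compute and a shell command to move; the robot and the scene stay as the last step left them, time stands still between calls to the robot, and variables do not carry over. Pictures are saved under pics/ and viewed, at most 10 in all, crops included, and the job is handed in when it is done.

```bash
mkdir -p pics
cat > h.py <<'E'
import numpy as np, cv2
from workcell import *
from scipy.spatial.transform import Rotation as R
def cam(p, s=None):
    if "T_tool_cam" in p:
        T=np.eye(4); T[:3,:3]=R.from_euler('xyz',s["eef_rot"],degrees=True).as_matrix(); T[:3,3]=s["ee_pos"]
        return T@np.array(p["T_tool_cam"])
    T=np.eye(4); o=np.array(p["orientation"],float)
    T[:3,:3]=o if o.shape==(3,3) else R.from_euler('xyz',o,degrees=True).as_matrix(); T[:3,3]=p["xyz"]; return T
def f(p): return 200/np.tan(np.radians(p["fov_y"])/2)
def ray(p,T,uv):
    d=np.array([(uv[0]-p["cx"])/f(p),-(uv[1]-p["cy"])/f(p),-1]); return T[:3,3],T[:3,:3]@d
def onz(p,T,uv,z):
    o,d=ray(p,T,uv); return o+d*(z-o[2])/d[2]
def cloud(p,T,m=None):
    v,u=np.nonzero((p["depth"]>0)&(m if m is not None else True)); D=p["depth"][v,u]
    c=np.stack([(u-p["cx"])/f(p)*D,-(v-p["cy"])/f(p)*D,-D],1); return c@T[:3,:3].T+T[:3,3]
def save(n,im): cv2.imwrite("pics/"+n,im[:,:,::-1])
E
python3 - <<'E'
from h import *
np.set_printoptions(precision=3,suppress=True)
s=sense(); print(s)
for n in("top","scene"):
    p=capture(n); T=cam(p); print(n,{k:v for k,v in p.items() if k not in("color","depth")})
    save(n+"0.png",p["color"])
    for t in("stamp","knob_top","card_box","clipboard","tray","flanged_bush"):
        for r in place_of(p,t)[:4]:
            z=0.005 if t=="card_box" else 0.02 if t in("stamp","knob_top") else 0
            print(t,np.round(r["uv"]),round(r["confidence"],2),onz(p,T,r["uv"],z))
E
```

```text
{'clock': 0.0, 'joint_positions': array([59.788, 11.884, 88.406, -0.002, 79.84 , -8.622]), 'qd': array([-0.082,  0.053, -0.058,  0.042, -0.049, -0.037]), 'joint_efforts': array([  0.001, -38.303, -29.16 ,  -0.   ,   0.01 ,   0.   ]), 'ee_pos': array([0.211, 0.534, 0.303]), 'eef_rot': array([-179.871,   -0.017,  158.41 ]), 'force': array([ 0.096, -0.301,  0.16 ]), 'moment': array([-0.026, -0.015,  0.02 ]), 'grip_force': 0.0, 'opening': 0.9991652803801818}
top {'fov_y': 52.979244303882304, 'cx': 318.8663352269982, 'cy': 192.92908248757237, 'xyz': array([0.455, 0.031, 0.922]), 'orientation': array([  7.414,   1.706, -90.854]), 'shot': 1}
stamp [294. 297.] 0.87 [0.343 0.115 0.02 ]
stamp [169. 252.] 0.87 [0.445 0.396 0.02 ]
stamp [219. 315.] 0.82 [0.307 0.279 0.02 ]
stamp [281. 232.] 0.76 [0.487 0.143 0.02 ]
knob_top [288. 178.] 0.89 [0.61  0.127 0.02 ]
knob_top [344. 286.] 0.76 [0.367 0.003 0.02 ]
knob_top [125. 230.] 0.76 [0.497 0.499 0.02 ]
knob_top [310.  97.] 0.72 [0.799 0.073 0.02 ]
card_box [440. 228.] 0.64 [ 0.491 -0.217  0.005]
clipboard [427. 204.] 0.74 [ 0.546 -0.191  0.   ]
tr
[... 270 characters left out ...]
ot': 2}
stamp [445. 299.] 0.77 [0.442 0.393 0.02 ]
stamp [257. 302.] 0.72 [0.794 0.177 0.02 ]
stamp [400. 192.] 0.63 [0.352 0.115 0.02 ]
stamp [361. 225.] 0.58 [0.488 0.142 0.02 ]
knob_top [234. 268.] 0.92 [0.797 0.078 0.02 ]
knob_top [318. 242.] 0.79 [0.6   0.125 0.02 ]
knob_top [409. 211.] 0.77 [0.369 0.172 0.02 ]
knob_top [454. 354.] 0.71 [0.506 0.494 0.02 ]
card_box [286. 131.] 0.61 [ 0.486 -0.221  0.005]
card_box [390. 270.] 0.31 [0.496 0.269 0.005]
clipboard [268. 148.] 0.77 [ 0.553 -0.199  0.   ]
tray [340. 257.] 0.73 [0.573 0.177 0.   ]
tray [285. 134.] 0.61 [ 0.49  -0.216  0.   ]
flanged_bush [254. 148.] 0.58 [ 0.585 -0.22   0.   ]
flanged_bush [269. 148.] 0.5 [ 0.553 -0.199  0.   ]
```

View pics/top0.png

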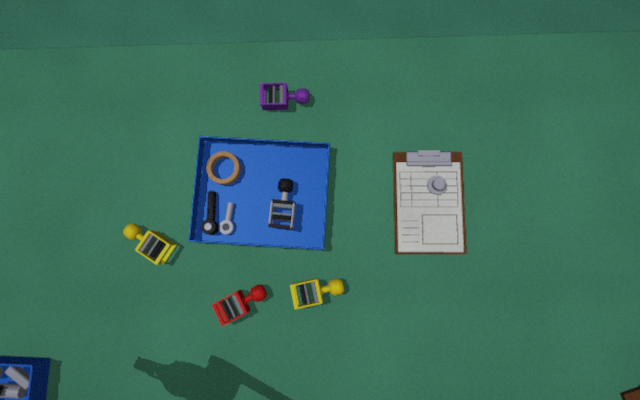

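Run:
```python
from h import *
i=cv2.imread("pics/top0.png")[150:310,200:360]
cv2.imwrite("pics/crop1.png",cv2.resize(i,(600,600),interpolation=2))
```

```text
(no output)
```

View pics/crop1.png

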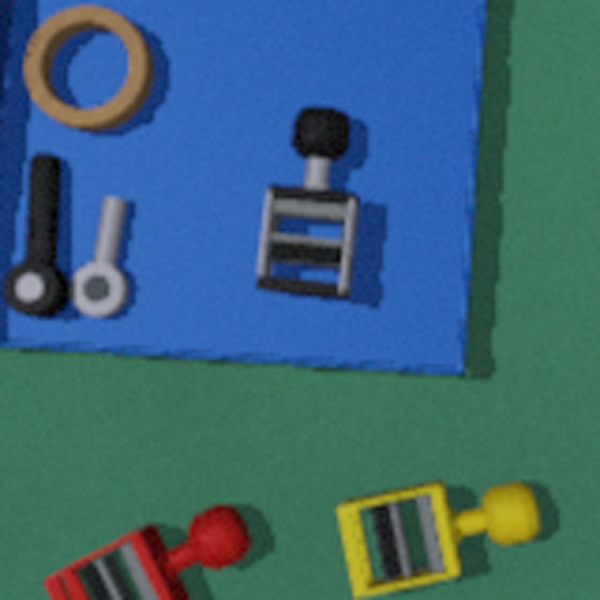

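The real stamp is the black and steel one in the tray at px (283,205), with its foot near (281,231) and its knob at (286,182). The look-alikes are purple (283,96), yellow (150,246) and (315,291), and red (240,304). They lie on the bench, outside the tray, in the wrong colours. The box is at (440,229), with the bush at (437,185).

Plan: grip the knob with the tool tilted 45°, lift, tilt back so the stamp hangs upright, and stand it on the bench. Then regrip the knob from above.

```bash
python3 -m handwheel '[[[29,-26,-3],[0,0,0.124],0],[[29,-26,-3],[0,0,0.124],0],[[29,-26,-3],[0,0,0],0],[[29,-26,-3],[0,0,0],0],[[29,-26,-3],[0,0,0],0],[[29,-26,-3],[0,0,0],0],[[29,-26,-3],[0,0,0],0],[[29,-26,-3],[0,0,0],0]]' 60
python3 -m handwheel '[[[29,-26,-3],[0.0145,0.111,0],0],[[29,-26,-3],[0.0145,0.111,0],0],[[29,-26,-3],[0.0145,0.111,0],0],[[29,-26,-3],[0.0145,0.111,0],0],[[29,-26,-3],[0.0145,0.111,0],0],[[29,-26,-3],[0.0145,0.111,0],0],[[29,-26,-3],[0.0145,0.111,0],0],[[29,-26,-3],[0,0,0],0]]'
python3 -m handwheel '[[[0,0,0],[0,0,0],0],[[0,0,0],[0,0,0],0]]'
python3 - <<'E'
from h import *
np.set_printoptions(precision=4,suppress=True)
s=sense(); print(s["ee_pos"],s["eef_rot"],s["joint_positions"])
p=capture("wrist"); T=cam(p,s); save("w1.png",p["color"])
for t in("stamp","knob_top"):
    for r in place_of(p,t)[:3]: print(t,r["uv"],r["confidence"],onz(p,T,r["uv"],.023))
r=regions_of(p,"stamp")
for q in r[:2]:
    c=cloud(p,T,q["region"]); k=c[(c[:,2]>.008)]; print(q["uv"],len(k),k.min(0),k.max(0),np.median(k,0))
    for x in np.arange(.47,.63,.01):
        b=k[abs(k[:,0]-x)<.005]
        if len(b)>5: print(round(x,2),np.percentile(b[:,1],[3,97]),np.percentile(b[:,2],[95]),len(b))
E
```

```text
clock: 1.37
ee_pos: [0.4419, 0.328, 0.2803]
eef_rot: [180.0, 0.0, 171.9]
force: [0.3, 0.3, -0.7]
opening: 1.001
grip_force: 0.0
clock: 2.03
ee_pos: [0.6739, 0.1188, 0.251]
eef_rot: [-179.2, -45.5, 171.4]
force: [0.7, 0.5, -2.5]
opening: 1.004
grip_force: 0.0
clock: 2.2
ee_pos: [0.6739, 0.1187, 0.2522]
eef_rot: [-179.3, -45.1, 171.3]
force: [-1.0, -0.3, -0.0]
opening: 0.999
grip_force: 0.0
[0.6739 0.1187 0.2522] [-179.2677  -45.1167  171.3263] [  0.6496  51.7409  43.6375   7.5753 129.196  -78.5966]
stamp [317.2, 199.5] 0.79 [0.4951 0.1374 0.023 ]
stamp [484.5, 146.0] 0.71 [0.4433 0.394  0.023 ]
stamp [294.0, 119.5] 0.59 [0.35   0.1206 0.023 ]
knob_top [565.9, 173.1] 0.94 [0.5049 0.4871 0.023 ]
knob_top [324.6, 285.1] 0.82 [0.6074 0.1307 0.023 ]
knob_top [215.5, 140.1] 0.71 [ 0.3728 -0.0008  0.023 ]
[365.9, 107.1] 1966 [0.2893 0.1728 0.0081] [0.3743 0.2891 0.0407] [0.3431 0.2351 0.0311]
[319.3, 233.0] 2923 [0.4933 0.1082 0.0081] [0.6091 0.166  0.0442] [0.55   0.1334 0.0356]
0.49 [0.1156 0.1263] [0.0425] 10
0.5 [0.1163 0.1629] [0.0428] 363
0.51 [0.114  0.1649] [0.043] 103
0.52 [0.1136 0.1625] [0.0424] 264
0.53 [0.1131 0.1609] [0.0419] 427
0.54 [0.1103 0.1606] [0.0427] 148
0.55 [0.109  0.1592] [0.043] 319
0.56 [0.113  0.1579] [0.0424] 441
0.57 [0.1255 0.1386] [0.03] 89
0.58 [0.1156 0.1426] [0.0386] 122
0.59 [0.1142 0.1462] [0.0398] 245
0.6 [0.1137 0.1444] [0.0396] 271
0.61 [0.1174 0.1412] [0.0359] 121
```

View pics/w1.png

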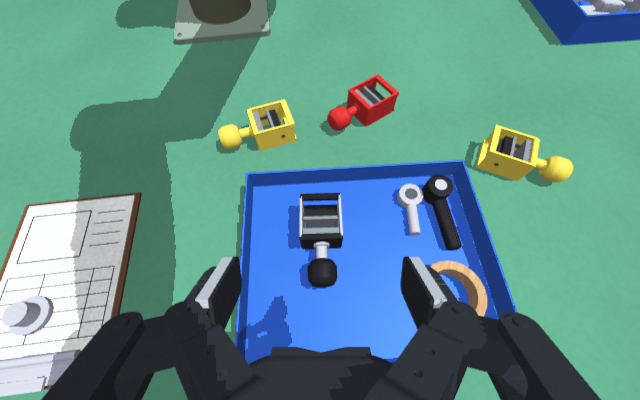

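Seen: stamp in the tray at (320,220), with its knob at (322,270) centred between the open fingers. The tape roll is at (460,285), clear of the path.

```bash
python3 -m handwheel '[[[-8,1,-37],[0,0,0],0],[[-8,1,-37],[0,0,0],0],[[-8,1,-37],[0,0,0],0],[[-8,1,-33],[0,0,0],0],[[-5,1,-25],[0,0,0],0],[[-4,0,-19],[0,0,0],0],[[0,0,0],[0,0,0],0],[[0,0,0],[0,0,0],0]]' 60
python3 -m handwheel '[[[0,0,0],[0,0,0],255],[[0,0,0],[0,0,0],255],[[0,0,0],[0,0,0],255],[[0,0,0],[0,0,0],255],[[0,0,0],[0,0,0],255],[[0,0,0],[0,0,0],255],[[0,0,0],[0,0,0],255],[[0,0,0],[0,0,0],255]]'
```

```text
clock: 3.07
ee_pos: [0.6306, 0.1278, 0.069]
eef_rot: [-179.3, -45.0, 171.7]
force: [0.3, -0.2, 0.6]
opening: 1.002
grip_force: 0.0
clock: 3.73
ee_pos: [0.6328, 0.1262, 0.0694]
eef_rot: [-179.4, -44.8, 171.6]
force: [3.9, 0.2, 4.7]
opening: 0.375
grip_force: 59.4
```

Knob gripped (about 32 mm opening). Lifting it and starting the tilt back.

```bash
python3 -m handwheel '[[[0,0,15],[0,0,0],255],[[0,0,30],[0,0,0],255],[[0,0,35],[0,0,0],255],[[0,0,35],[0,0,0],255],[[0,0,35],[0,0,0],255],[[0,0,30],[0,0,0],255],[[0,0,0],[0,0,0],255],[[0,0,0],[0,0,0],255]]' 60
python3 - <<'E'
from h import *
s=sense(); print(s["joint_positions"],s["opening"])
p=capture("wrist"); save("w2.png",p["color"])
E
```

```text
clock: 4.4
ee_pos: [0.6324, 0.1266, 0.2502]
eef_rot: [-179.4, -44.6, 171.7]
force: [0.1, 0.6, -3.8]
opening: 0.378
grip_force: 60.1
[  1.296058    45.9282471   53.61795341   7.46154733 124.46938969
 -78.8732657 ] 0.3782179031862644
```

View pics/w2.png

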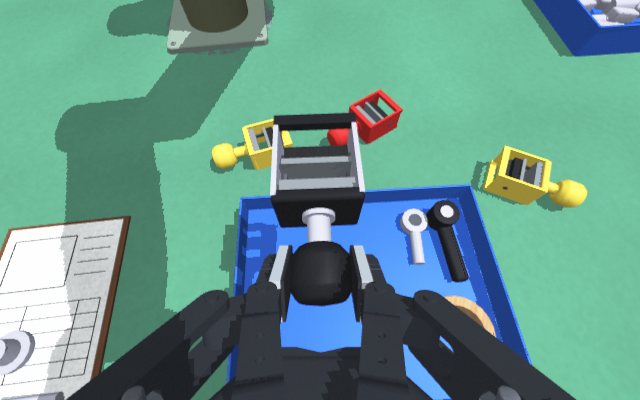

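The stamp is held firmly by the knob at (320,270), with its frame at (318,165). Now the 90° tilt while moving to the gap between tray and clipboard.

```bash
python3 -m handwheel '[[[-4,-13,2],[-0.0178,-0.1207,0],255],[[-4,-13,2],[-0.0178,-0.1207,0],255],[[-4,-13,2],[-0.0178,-0.1207,0],255],[[-4,-13,2],[-0.0178,-0.1207,0],255],[[-4,-13,2],[-0.0178,-0.1207,0],255],[[-4,-13,2],[-0.0178,-0.1207,0],255],[[-4,-13,2],[-0.0178,-0.1207,0],255],[[-4,-13,2],[-0.0178,-0.1207,0],255]]' 60
python3 -m handwheel '[[[-4,-13,0],[-0.0178,-0.1207,0],255],[[-4,-13,0],[-0.0178,-0.1207,0],255],[[-4,-13,0],[-0.0178,-0.1207,0],255],[[-4,-13,0],[-0.0178,-0.1207,0],255],[[-4,-13,0],[-0.0178,-0.1207,0],255],[[0,0,0],[0,0,0],255],[[0,0,0],[0,0,0],255],[[0,0,0],[0,0,0],255]]'
python3 - <<'E'
from h import *
s=sense(); print(s["joint_positions"],s["opening"])
E
```

```text
clock: 5.12
ee_pos: [0.5975, 0.0221, 0.2609]
eef_rot: [-179.3, 11.0, 171.6]
force: [0.9, 0.6, -3.1]
opening: 0.372
grip_force: 60.0
clock: 5.78
ee_pos: [0.5793, -0.0423, 0.2626]
eef_rot: [-179.4, 45.7, 171.6]
force: [1.1, -0.3, -1.7]
opening: 0.375
grip_force: 60.3
[ -14.20070634   -1.03711251  117.24146345   11.14660524   18.53532013
 -104.62010315] 0.37459075123581875
```

Run:
```python
from h import *
np.set_printoptions(precision=4,suppress=True)
s=sense()
p=capture("scene"); T=cam(p); q=np.linalg.inv(T)@np.r_[0.62,-0.045,.16,1]; u=int(p["cx"]-f(p)*q[0]/q[2]); v=int(p["cy"]+f(p)*q[1]/q[2]); print(u,v)
u0=max(0,u-100);v0=max(0,v-75); save("s3.png",cv2.resize(p["color"][v0:v0+150,u0:u0+200],(800,600)))
w=capture("wrist"); save("w3.png",w["color"])
c=cloud(p,T); m=(abs(c[:,0]-.62)<.07)&(abs(c[:,1]+.045)<.07)&(c[:,2]>.08)&(c[:,2]<.3); c=c[m]
for z in np.arange(.08,.26,.01):
    b=c[abs(c[:,2]-z)<.005]
    if len(b)>3: print(round(z,2),len(b),b[:,:2].min(0),b[:,:2].max(0))
# clipboard yaw from top view
p=capture("top");T=cam(p)
hsv=cv2.cvtColor(p["color"],cv2.COLOR_RGB2HSV); m=((hsv[...,1]<45)&(hsv[...,2]>110)).astype(np.uint8); m[:,:385]=0;m[:,480:]=0;m[:140]=0;m[270:]=0
n,l,st,ce=cv2.connectedComponentsWithStats(m); k=1+st[1:,4].argmax(); v,u=np.nonzero(l==k)
P=np.array([onz(p,T,a,.005)[:2] for a in zip(u,v)],np.float32); print("card",cv2.minAreaRect(P))
print([ (r["uv"],r["confidence"],onz(p,T,r["uv"],.005)) for r in place_of(p,"card_box")[:2]])
```

```text
270 160
0.12 4 [ 0.6346 -0.0827] [ 0.6456 -0.0308]
0.13 80 [ 0.6099 -0.0816] [ 0.6483 -0.0247]
0.14 55 [ 0.6091 -0.0817] [ 0.6483 -0.0242]
0.15 51 [ 0.6089 -0.0808] [ 0.648  -0.0247]
0.16 52 [ 0.6084 -0.0793] [ 0.6473 -0.0224]
0.17 45 [ 0.6089 -0.0792] [ 0.6483 -0.0221]
0.18 121 [ 0.6083 -0.081 ] [ 0.6479 -0.0214]
0.19 123 [ 0.6081 -0.0781] [ 0.6473 -0.0223]
0.21 10 [ 0.6238 -0.0518] [ 0.6415 -0.0204]
0.22 63 [ 0.6025 -0.0776] [ 0.6418 -0.017 ]
0.23 187 [ 0.5882 -0.0783] [ 0.6423 -0.016 ]
0.24 207 [ 0.5792 -0.0775] [0.6393 0.006 ]
0.25 168 [ 0.5682 -0.096 ] [0.6161 0.0148]
card ((0.5543416738510132, -0.19589564204216003), (0.14769458770751953, 0.23371706902980804), 87.9306411743164)
[([440.8, 225.8], 0.97, array([ 0.4951, -0.2185,  0.005 ]))]
```

View pics/s3.png

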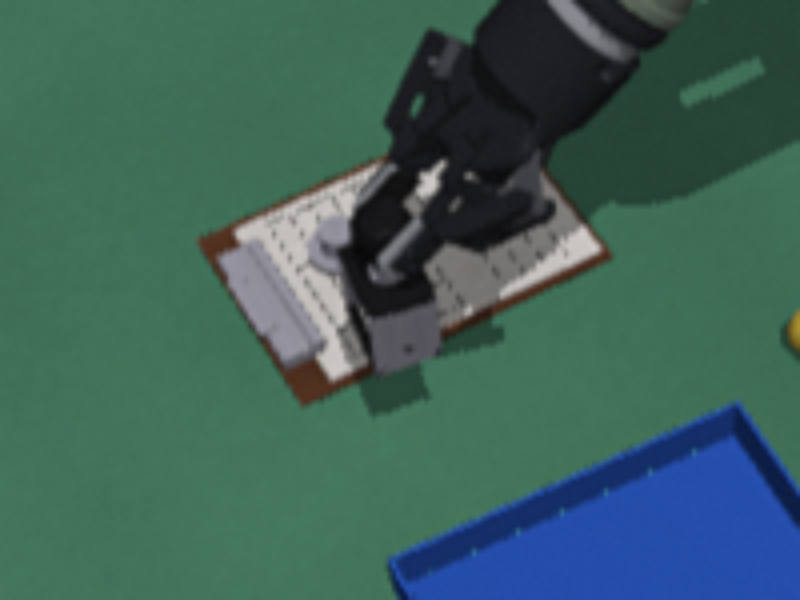

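Upright in the gripper at crop (400,310), over bare bench between clipboard and tray. Its foot is at about z 0.127, so I lower it.

```bash
python3 -m handwheel '[[[0,0,-25],[0,0,0],255],[[0,0,-30],[0,0,0],255],[[0,0,-30],[0,0,0],255],[[0,0,-20],[0,0,0],255],[[0,0,-10],[0,0,0],255],[[0,0,0],[0,0,0],255],[[0,0,0],[0,0,0],255]]' 60
python3 -m handwheel '[[[0,0,-3],[0,0,0],255],[[0,0,-3],[0,0,0],255],[[0,0,0],[0,0,0],255]]'
python3 -m handwheel '[[[0,0,-3],[0,0,0],255],[[0,0,0],[0,0,0],255]]'
```

```text
clock: 6.57
ee_pos: [0.5813, -0.0412, 0.1633]
eef_rot: [-179.7, 46.1, 171.6]
force: [1.2, -0.1, -2.1]
opening: 0.376
grip_force: 60.3
clock: 6.82
ee_pos: [0.5818, -0.0424, 0.1596]
eef_rot: [-179.7, 46.2, 171.7]
force: [-0.2, -0.5, -2.8]
opening: 0.376
grip_force: 60.3
clock: 6.98
ee_pos: [0.5814, -0.0431, 0.1568]
eef_rot: [-179.8, 46.1, 171.7]
force: [-0.4, 0.9, -2.1]
opening: 0.376
grip_force: 60.3
```

```bash
python3 -c "
from workcell import *
print(sense()['joint_positions'])"
python3 -m handwheel '[[[0,0,-6],[0,0,0],255],[[0,0,-5],[0,0,0],255],[[0,0,0],[0,0,0],255]]'
python3 -m handwheel '[[[0,0,-3],[0,0,0],255],[[0,0,0],[0,0,0],255]]'
```

```text
[ -14.53334846   11.35150601  120.47804635   62.70077611    4.769688
 -156.91598473]
clock: 7.23
ee_pos: [0.5818, -0.0438, 0.1491]
eef_rot: [-179.9, 45.6, 171.7]
force: [-0.7, 0.4, -3.1]
opening: 0.377
grip_force: 60.3
clock: 7.4
ee_pos: [0.582, -0.0438, 0.1473]
eef_rot: [-179.9, 45.5, 171.6]
force: [0.6, -0.1, -2.3]
opening: 0.375
grip_force: 60.3
```

Joint 5 is at its limit. There is more room farther out, so I raise the stamp, go 100 mm further in x, then lower.

```bash
python3 -m handwheel '[[[10,0,25],[0,0,0],255],[[25,0,25],[0,0,0],255],[[25,0,0],[0,0,0],255],[[25,0,0],[0,0,0],255],[[15,0,0],[0,0,0],255],[[0,0,0],[0,0,0],255],[[0,0,0],[0,0,0],255]]' 60
python3 -c "
from workcell import *
print(sense()['joint_positions'])"
python3 -m handwheel '[[[0,0,-20],[0,0,0],255],[[0,0,-20],[0,0,0],255],[[0,0,-7],[0,0,0],255],[[0,0,0],[0,0,0],255],[[0,0,0],[0,0,0],255]]' 60
python3 -c "
from workcell import *
print(sense()['joint_positions'])"
```

```text
clock: 7.98
ee_pos: [0.6611, -0.0412, 0.165]
eef_rot: [179.4, 45.7, 171.7]
force: [-1.1, -0.4, -2.7]
opening: 0.382
grip_force: 60.3
[ -12.30986314   18.31841585  109.31202301   26.78004721    7.61030221
 -119.38490336]
clock: 8.4
ee_pos: [0.6615, -0.0424, 0.132]
eef_rot: [179.1, 45.7, 171.6]
force: [-2.7, 1.0, 6.5]
opening: 0.374
grip_force: 60.9
[ -12.58009989   22.04604434  109.63605128   54.95076031    4.73791491
 -147.74960793]
```

Contact with the bench. I ease off 2 mm, open, and back out along the tool axis.

```bash
python3 -m handwheel '[[[0,0,2],[0,0,0],255],[[0,0,0],[0,0,0],255],[[0,0,0],[0,0,0],120],[[0,0,0],[0,0,0],60],[[0,0,0],[0,0,0],0],[[0,0,0],[0,0,0],0],[[0,0,0],[0,0,0],0],[[0,0,0],[0,0,0],0]]' 20
python3 -m handwheel '[[[-10,1,10],[0,0,0],0],[[-20,3,20],[0,0,0],0],[[-25,4,25],[0,0,0],0],[[-25,4,25],[0,0,0],0],[[-10,0,40],[0,0,0],0],[[0,0,40],[0,0,0],0],[[0,0,0],[0,0,0],0],[[0,0,0],[0,0,0],0]]' 60
python3 - <<'E'
from h import *
np.set_printoptions(precision=4,suppress=True)
s=sense(); print(s["joint_positions"])
w=capture("wrist"); T=cam(w,s); save("w4.png",w["color"])
for t in("stamp","knob_top"):
    for r in place_of(w,t)[:3]: print(t,r["uv"],r["confidence"],onz(w,T,r["uv"],.114 if t!="stamp" else 0))
for r in regions_of(w,"stamp")[:2]:
    c=cloud(w,T,r["region"]); k=c[c[:,2]>.098]; print(r["uv"],len(c),c[:,2].max(), np.median(k,0) if len(k) else 0)
E
```

```text
clock: 9.07
ee_pos: [0.6611, -0.0422, 0.1321]
eef_rot: [179.1, 45.5, 171.7]
force: [0.6, -0.7, -0.1]
opening: 0.999
grip_force: 0.0
clock: 9.73
ee_pos: [0.5731, -0.0307, 0.2977]
eef_rot: [179.2, 46.1, 171.7]
force: [-0.2, 0.8, -0.9]
opening: 1.0
grip_force: 0.0
[ -13.7302   -5.222   116.5581   12.0608   23.1866 -104.9053]
stamp [496.3, 121.6] 0.94 [0.8289 0.2034 0.    ]
stamp [318.4, 74.5] 0.67 [ 0.7076 -0.0489  0.    ]
knob_top [318.2, 151.5] 0.63 [ 0.7066 -0.0496  0.114 ]
knob_top [408.3, 129.2] 0.63 [0.6841 0.0385 0.114 ]
[316.7, 105.3] 3701 0.11418728581543108 [ 0.6979 -0.0495  0.1092]
[466.0, 127.4] 3092 0.04127188211002894 0
```

View pics/w4.png

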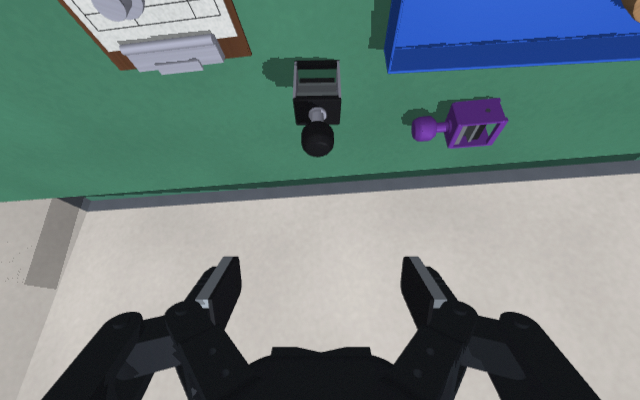

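The stamp stands upright at about (0.707, -0.049), seen at (317,110) with its knob at (318,138). Purple look-alike at (460,125). Next I turn the tool straight down above the knob.

```bash
python3 -m handwheel '[[[19,-2,0],[0.0165,0.113,0],0],[[19,-3,0],[0.0165,0.113,0],0],[[19,-2,0],[0.0165,0.113,0],0],[[19,-3,0],[0.0165,0.113,0],0],[[19,-2,0],[0.0165,0.113,0],0],[[19,-3,0],[0.0165,0.113,0],0],[[19,-3,0],[0.0165,0.113,0],0],[[0,0,0],[0,0,0],0]]' 60
python3 -m handwheel '[[[0,0,0],[0,0,0],0],[[0,0,0],[0,0,0],0]]'
python3 - <<'E'
from h import *
np.set_printoptions(precision=4,suppress=True)
s=sense(); print(s["joint_positions"])
w=capture("wrist"); T=cam(w,s)
for t in("stamp","knob_top"):
    for r in place_of(w,t)[:2]: print(t,r["uv"],r["confidence"],onz(w,T,r["uv"],.114 if t!="stamp" else 0))
c=cloud(w,T); c=c[(abs(c[:,0]-.707)<.06)&(abs(c[:,1]+.049)<.06)]
k=c[(c[:,2]>.09)&(c[:,2]<.118)]; print("knob",cv2.minEnclosingCircle(k[:,:2].astype(np.float32)),k[:,2].max())
k=c[(c[:,2]>.056)&(c[:,2]<.068)]; print("crown",len(k),cv2.minAreaRect(k[:,:2].astype(np.float32)))
E
```

```text
clock: 10.6
ee_pos: [0.7087, -0.0497, 0.2834]
eef_rot: [179.1, -0.9, 171.6]
force: [-0.4, -0.5, -2.7]
opening: 0.998
grip_force: 0.0
clock: 10.77
ee_pos: [0.7036, -0.048, 0.2891]
eef_rot: [179.1, -0.5, 171.7]
force: [-1.3, 0.2, 0.5]
opening: 1.0
grip_force: 0.0
[-11.2249  28.356   68.2091   0.8593  83.9551 -92.9953]
stamp [503.5, 225.5] 0.7 [0.8127 0.199  0.    ]
stamp [313.6, 179.2] 0.66 [ 0.7076 -0.0536  0.    ]
knob_top [416.5, 236.8] 0.75 [0.7518 0.0408 0.114 ]
knob_top [315.0, 205.8] 0.61 [ 0.7059 -0.0511  0.114 ]
knob ((0.7073686718940735, -0.050852470099925995), 0.01750066503882408) 0.11483489632195748
crown 878 ((0.7069066166877747, -0.051246583461761475), (0.05112376809120178, 0.03924540802836418), 83.04998779296875)
```

```bash
python3 -m handwheel '[[[3,-3,-30],[0,0,0],0],[[0,0,-35],[0,0,0],0],[[0,0,-35],[0,0,0],0],[[0,0,-20],[0,0,0],0],[[0,0,-12],[0,0,0],0],[[0,0,0],[0,0,0],0],[[0,0,0],[0,0,0],0]]' 60
python3 -m handwheel '[[[0,0,0],[0,0,0],0]]'
python3 -c "
from workcell import *
import numpy as np
print(np.mean([sense()['ee_pos'] for _ in range(3)],0))"
```

```text
clock: 11.5
ee_pos: [0.7073, -0.0511, 0.162]
eef_rot: [179.1, -0.1, 171.7]
force: [0.6, 0.5, 0.6]
opening: 0.997
grip_force: 0.0
clock: 11.58
ee_pos: [0.7087, -0.0515, 0.1638]
eef_rot: [179.2, 0.1, 171.7]
force: [0.6, 0.8, -0.1]
opening: 1.002
grip_force: 0.0
[ 0.70868941 -0.05145494  0.16383876]
```

```bash
python3 -m handwheel '[[[0,0,-6],[0,0,0],0],[[0,0,0],[0,0,0],0],[[0,0,0],[0,0,0],255],[[0,0,0],[0,0,0],255],[[0,0,0],[0,0,0],255],[[0,0,0],[0,0,0],255],[[0,0,0],[0,0,0],255],[[0,0,0],[0,0,0],255]]' 70
python3 -m handwheel '[[[0,0,0],[0,0,0],255],[[0,0,10],[0,0,0.085],255],[[0,0,25],[0,0,0],255],[[0,0,35],[0,0,0],255],[[0,0,20],[0,0,0],255],[[0,0,0],[0,0,0],255],[[0,0,0],[0,0,0],255]]'
```

```text
clock: 12.25
ee_pos: [0.7075, -0.0515, 0.1549]
eef_rot: [179.2, -0.2, 171.7]
force: [-1.0, -0.1, 2.9]
opening: 0.381
grip_force: 69.3
clock: 12.83
ee_pos: [0.7078, -0.0512, 0.2452]
eef_rot: [179.2, -0.1, 176.5]
force: [0.1, -0.2, -4.3]
opening: 0.376
grip_force: 69.9
```

```bash
python3 -m handwheel '[[[-14,-10,0],[0,0,0],255],[[-27,-21,0],[0,0,0],255],[[-29,-23,0],[0,0,0],255],[[-29,-23,0],[0,0,0],255],[[-29,-23,0],[0,0,0],255],[[-29,-23,0],[0,0,0],255],[[-29,-23,0],[0,0,0],255],[[-18,-14,0],[0,0,0],255]]' 70
python3 -m handwheel '[[[-10,-7,0],[0,0,0],255],[[0,0,0],[0,0,0],255],[[0,0,0],[0,0,0],255],[[0,0,0],[0,0,0],255]]'
python3 - <<'E'
from h import *
np.set_printoptions(precision=4,suppress=True)
s=sense(); print(s["ee_pos"],s["eef_rot"])
w=capture("wrist"); T=cam(w,s); save("w5.png",w["color"])
for r in place_of(w,"card_box")[:2]: print(r["uv"],r["confidence"],onz(w,T,r["uv"],.005))
for r in place_of(w,"stamp")[:1]: print(r["uv"],r["confidence"],onz(w,T,r["uv"],.09))
c=cloud(w,T); c=c[(abs(c[:,0]-s["ee_pos"][0])<.06)&(abs(c[:,1]-s["ee_pos"][1])<.06)]
k=c[(c[:,2]>.14)&(c[:,2]<.156)]; print("crown",len(k),cv2.minAreaRect(k[:,:2].astype(np.float32)))
p=capture("top");Tt=cam(p)
for r in place_of(p,"card_box")[:2]: print("top",r["uv"],r["confidence"],onz(p,Tt,r["uv"],.005))
E
```

```text
clock: 13.5
ee_pos: [0.4988, -0.2118, 0.2404]
eef_rot: [179.0, -0.7, 176.5]
force: [0.2, 0.0, -3.0]
opening: 0.375
grip_force: 69.9
clock: 13.83
ee_pos: [0.4938, -0.2174, 0.2435]
eef_rot: [179.1, -0.3, 176.6]
force: [0.3, 1.4, -2.9]
opening: 0.379
grip_force: 70.0
[ 0.4938 -0.2174  0.2435] [179.0662  -0.2642 176.5815]
[318.2, 179.8] 0.76 [ 0.4882 -0.2161  0.005 ]
[612.8, 379.0] 0.81 [0.7086 0.0892 0.09  ]
crown 2633 ((0.48675018548965454, -0.21645568311214447), (0.05224216729402542, 0.027305493131279945), 87.2391128540039)
top [441.2, 227.8] 0.86 [ 0.4906 -0.2192  0.005 ]
```

View pics/w5.png

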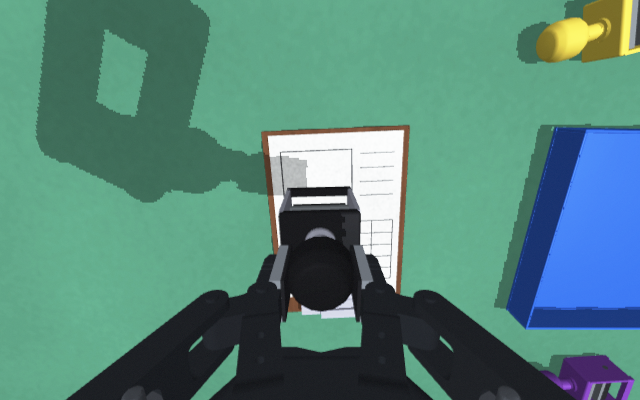

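The picture shows the held stamp above the box. The box's near edge is visible from (282,152) to (351,149), which gives a cross-check on its centre.

Run:
```python
from h import *
np.set_printoptions(precision=4,suppress=True)
s=sense(); w=capture("wrist"); T=cam(w,s)
g=255-cv2.cvtColor(w["color"],cv2.COLOR_RGB2GRAY).astype(float)
# refine near edge row at several columns, side edges at several rows
pt=[(u,140+np.argmax(g[140:165,u])) for u in range(310,348,6)]
pr=[(340+np.argmax(g[v,340:358]),v) for v in range(154,184,5)]
pl=[(276+np.argmax(g[v,276:290]),v) for v in range(165,200,6)]
print(pt,pr,pl)
P=lambda L:np.array([onz(w,T,q,.005)[:2] for q in L])
t,r,l=P(pt),P(pr),P(pl); print(np.median(t[:,0]),np.median(t[:,1]),np.median(r,0),np.median(l,0))
a=np.polyfit(t[:,1],t[:,0],1)[0]; print("tilt deg",np.degrees(np.arctan(a)), np.degrees(np.arctan(np.polyfit(r[:,0],r[:,1],1)[0])))
```

```text
[(310, np.int64(150)), (316, np.int64(150)), (322, np.int64(149)), (328, np.int64(149)), (334, np.int64(149)), (340, np.int64(149)), (346, np.int64(148))] [(np.int64(352), 154), (np.int64(352), 159), (np.int64(352), 164), (np.int64(352), 169), (np.int64(352), 174), (np.int64(352), 179)] [(np.int64(282), 165), (np.int64(282), 171), (np.int64(283), 177), (np.int64(283), 183), (np.int64(288), 189), (np.int64(289), 195)]
0.45510512348513976 -0.20379838079303053 [ 0.4759 -0.178 ] [ 0.4865 -0.2558]
tilt deg 0.7784124879386213 -1.3466811785247486
```

```bash
python3 -m handwheel '[[[-5,0,-15],[0,0,0.02],255],[[0,0,-25],[0,0,0],255],[[0,0,-20],[0,0,0],255],[[0,0,-10],[0,0,0],255],[[0,0,0],[0,0,0],255],[[0,0,0],[0,0,0],255],[[0,0,0],[0,0,0],255]]' 80
python3 -m handwheel '[[[0,0,-3],[0,0,0],255],[[0,0,-3],[0,0,0],255],[[0,0,-3],[0,0,0],255],[[0,0,-2],[0,0,0],255],[[0,0,0],[0,0,0],255],[[0,0,0],[0,0,0],255]]'
```

```text
clock: 14.72
ee_pos: [0.4894, -0.2188, 0.1758]
eef_rot: [179.2, -0.1, 177.7]
force: [-0.9, 0.0, -3.3]
opening: 0.371
grip_force: 79.7
clock: 15.22
ee_pos: [0.4882, -0.2182, 0.1632]
eef_rot: [179.1, -0.2, 177.7]
force: [0.2, -0.4, -2.3]
opening: 0.371
grip_force: 79.7
```

```bash
python3 -m handwheel '[[[0,0,-3],[0,0,0],255],[[0,0,-3],[0,0,0],255],[[0,0,-3],[0,0,0],255],[[0,0,-3],[0,0,0],255],[[0,0,0],[0,0,0],255],[[0,0,0],[0,0,0],255]]'
python3 -m handwheel '[[[0,0,-3],[0,0,0],255],[[0,0,-2],[0,0,0],255],[[0,0,0],[0,0,0],255],[[0,0,0],[0,0,0],255]]'
python3 -m handwheel '[[[0,0,-2],[0,0,0],255],[[0,0,-2],[0,0,0],255],[[0,0,0],[0,0,0],255],[[0,0,0],[0,0,0],255]]'
```

```text
clock: 15.72
ee_pos: [0.489, -0.2185, 0.1526]
eef_rot: [179.2, -0.2, 177.7]
force: [-0.8, 1.0, 6.1]
opening: 0.375
grip_force: 80.6
clock: 16.05
ee_pos: [0.489, -0.2186, 0.148]
eef_rot: [179.2, -0.1, 177.7]
force: [-2.4, 2.2, 8.9]
opening: 0.369
grip_force: 80.8
clock: 16.38
ee_pos: [0.4891, -0.2186, 0.1443]
eef_rot: [179.2, -0.1, 177.7]
force: [-2.2, 2.7, 10.6]
opening: 0.372
grip_force: 81.0
```

```bash
python3 -m handwheel '[[[0,0,-2],[0,0,0],255],[[0,0,-1],[0,0,0],255],[[0,0,0],[0,0,0],255],[[0,0,0],[0,0,0],255]]'
python3 -m handwheel '[[[0,0,-1],[0,0,0],255],[[0,0,-1],[0,0,0],255],[[0,0,0],[0,0,0],255],[[0,0,0],[0,0,0],255],[[0,0,0],[0,0,0],255]]'
```

```text
clock: 16.72
ee_pos: [0.4892, -0.2186, 0.1419]
eef_rot: [179.2, -0.1, 177.7]
force: [-3.3, 3.1, 13.3]
opening: 0.374
grip_force: 81.3
clock: 17.13
ee_pos: [0.4898, -0.2187, 0.1419]
eef_rot: [179.2, -0.1, 177.7]
force: [-6.9, 5.4, 24.6]
opening: 0.371
grip_force: 82.4
```

At the stop: the force jumped to 25 N. I hold a little longer and verify with the camera.

```bash
python3 -m handwheel '[[[0,0,-1],[0,0,0],255],[[0,0,0],[0,0,0],255],[[0,0,0],[0,0,0],255],[[0,0,0],[0,0,0],255],[[0,0,0],[0,0,0],255]]'
python3 - <<'E'
from h import *
np.set_printoptions(precision=4,suppress=True)
s=sense(); w=capture("wrist"); T=cam(w,s); save("w6.png",w["color"][100:340,180:460].repeat(2,0).repeat(2,1))
c=cloud(w,T); c=c[(abs(c[:,0]-s["ee_pos"][0])<.06)&(abs(c[:,1]-s["ee_pos"][1])<.06)]
k=c[(c[:,2]>.05)&(c[:,2]<.075)]; print("crown",len(k),np.percentile(k[:,2],[5,50,95]),cv2.minAreaRect(k[(k[:,2]>.06)][:,:2].astype(np.float32)))
E
```

```text
clock: 17.55
ee_pos: [0.49, -0.2188, 0.1419]
eef_rot: [179.2, -0.1, 177.7]
force: [-8.3, 6.1, 28.8]
opening: 0.378
grip_force: 82.9
crown 2240 [0.0606 0.0665 0.0679] ((0.4786124527454376, -0.21838916838169098), (0.05289840325713158, 0.019125979393720627), 89.07817077636719)
```

View pics/w6.png

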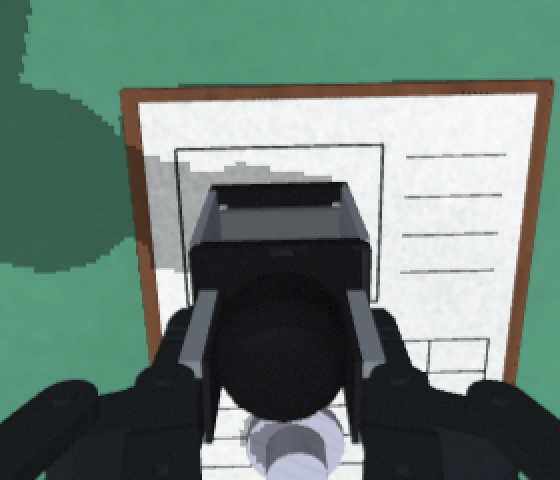

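Pressed fully down, square and centred in the box: equal side gaps, with the foot edges at (210,185) and (348,185) in the crop and the box sides at 177 and 382. Now I release upward, lift, and carry to the bench gap.

```bash
python3 -m handwheel '[[[0,0,6],[0,0,0],255],[[0,0,8],[0,0,0],255],[[0,0,8],[0,0,0],255],[[0,0,8],[0,0,0],255],[[0,0,20],[0,0,0],255],[[0,0,30],[0,0,0],255],[[0,0,20],[0,0,0],255],[[0,0,0],[0,0,0],255]]' 80
python3 -m handwheel '[[[11,17,0],[0,0,0],255],[[20,31,0],[0,0,0],255],[[20,32,0],[0,0,0],255],[[20,32,0],[0,0,0],255],[[20,32,0],[0,0,0],255],[[13,20,0],[0,0,0],255],[[6,10,0],[0,0,0],255],[[0,0,0],[0,0,0],255]]'
python3 -m handwheel '[[[0,0,-15],[0,0,0],255],[[0,0,-25],[0,0,0],255],[[0,0,-15],[0,0,0],255],[[0,0,-10],[0,0,0],255],[[0,0,0],[0,0,0],255],[[0,0,0],[0,0,0],255]]'
```

```text
clock: 18.27
ee_pos: [0.4907, -0.2198, 0.2409]
eef_rot: [179.4, 0.2, 177.7]
force: [1.3, -1.8, -1.8]
opening: 0.373
grip_force: 81.0
clock: 18.93
ee_pos: [0.5984, -0.0418, 0.2341]
eef_rot: [179.1, -0.4, 177.9]
force: [0.2, 0.2, -3.5]
opening: 0.373
grip_force: 80.9
clock: 19.43
ee_pos: [0.5975, -0.0451, 0.1705]
eef_rot: [179.1, -0.4, 177.6]
force: [0.5, 0.3, -2.9]
opening: 0.372
grip_force: 80.9
```

```bash
python3 -m handwheel '[[[0,0,-4],[0,0,0],255],[[0,0,-4],[0,0,0],255],[[0,0,-3],[0,0,0],255],[[0,0,0],[0,0,0],255],[[0,0,0],[0,0,0],255]]'
python3 -m handwheel '[[[0,0,-2],[0,0,0],255],[[0,0,-1],[0,0,0],255],[[0,0,0],[0,0,0],255],[[0,0,0],[0,0,0],255]]'
```

```text
clock: 19.85
ee_pos: [0.5983, -0.0442, 0.1605]
eef_rot: [179.1, -0.2, 177.7]
force: [-0.0, 0.8, -1.8]
opening: 0.374
grip_force: 80.9
clock: 20.18
ee_pos: [0.5983, -0.0442, 0.1574]
eef_rot: [179.1, -0.2, 177.7]
force: [0.2, -0.2, -1.9]
opening: 0.377
grip_force: 80.9
```

```bash
python3 -m handwheel '[[[0,0,-1],[0,0,0],255],[[0,0,-1],[0,0,0],255],[[0,0,0],[0,0,0],255],[[0,0,0],[0,0,0],255]]'
python3 -m handwheel '[[[0,0,-1],[0,0,0],255],[[0,0,0],[0,0,0],255],[[0,0,0],[0,0,0],255]]'
```

```text
clock: 20.52
ee_pos: [0.5983, -0.0442, 0.1553]
eef_rot: [179.1, -0.2, 177.7]
force: [-0.9, 0.7, -3.2]
opening: 0.374
grip_force: 80.9
clock: 20.77
ee_pos: [0.5986, -0.0442, 0.155]
eef_rot: [179.2, -0.2, 177.7]
force: [-0.3, 1.1, 1.4]
opening: 0.373
grip_force: 81.2
```

In contact with the bench. I release and withdraw straight up.

```bash
python3 -m handwheel '[[[0,0,0],[0,0,0],120],[[0,0,0],[0,0,0],60],[[0,0,0],[0,0,0],0],[[0,0,0],[0,0,0],0],[[0,0,0],[0,0,0],0],[[0,0,0],[0,0,0],0],[[0,0,0],[0,0,0],0]]' 20
python3 -m handwheel '[[[0,0,10],[0,0,0],0],[[0,0,30],[0,0,0],0],[[0,0,35],[0,0,0],0],[[0,0,35],[0,0,0],0],[[0,0,30],[0,0,0],0],[[-20,0,20],[0,0,0],0],[[0,0,0],[0,0,0],0],[[0,0,0],[0,0,0],0]]'
python3 - <<'E'
from h import *
s=sense(); w=capture("wrist"); T=cam(w,s); save("w7.png",w["color"])
c=cloud(w,T); c=c[(abs(c[:,0]-.598)<.06)&(abs(c[:,1]+.044)<.06)]
print("zmax",c[:,2].max())
for a,b in((.056,.068),(.09,.12)):
    k=c[(c[:,2]>a)&(c[:,2]<b)]; print(len(k),cv2.minAreaRect(k[:,:2].astype(np.float32)))
E
```

```text
clock: 21.35
ee_pos: [0.5984, -0.0443, 0.1544]
eef_rot: [179.1, -0.2, 177.7]
force: [-0.2, 0.5, -0.1]
opening: 0.999
grip_force: 0.0
clock: 22.02
ee_pos: [0.5787, -0.0444, 0.3171]
eef_rot: [179.2, 0.0, 177.7]
force: [0.6, -0.0, -0.7]
opening: 0.998
grip_force: 0.0
zmax 0.34132190026171166
765 ((0.5983986854553223, -0.043748922646045685), (0.051595792174339294, 0.039561305195093155), 88.79402160644531)
861 ((0.5981093645095825, -0.04341664910316467), (0.03309345990419388, 0.03391365706920624), 0.7155077457427979)
```

View pics/w7.png

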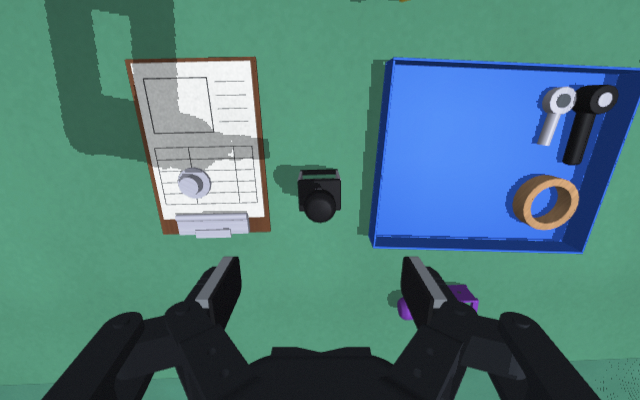

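The stamp stands upright on the bare bench at (320,195), knob up, and the other things are undisturbed. On the card the knob travelled about 18 mm, from TCP z 0.160 at contact to a hard stop at 0.142. The spring force matched, and the grip did not slip.

```bash
python3 -c "
from workcell import *
print(job_done())"
```

```text
the job is handed in; nothing more can be done
None
```

The job is handed in (no verdict came back): the stamp was pressed about 18 mm, to its hard stop, in the middle of the box, and now stands upright with its knob up on the bare bench between the tray and the clipboard; the camera shows no ink mark, so the print rests on the measured travel and force.

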